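# Lock the dish rack's top tier and click its missing post cap home

## Robot

A 6-joint arm with a two-finger parallel gripper is mounted at the origin on the work surface. World frame = base frame: x ahead of the robot, y to its left, z up, the work surface at z = 0. Lengths are in m, angles in rad, forces in N, time in s.
With the tool pointing down it reaches from about 0.3 to 0.75 m from the base axis. Payload 8.5 kg.
Tool frame: the origin (TCP) lies midway between the tips of the shut fingers; the grasp point (between the pads) lies 19 mm behind it; y points along the fingers, z is the direction in which the jaws open and shut, and the axes are right-handed (so a half turn about y gives the same grasp; the last joint's range is limited). The gripper opens to 85 mm and grips with 20 to 120 N. Pads are 22 mm wide; open, the fingers measure 114 mm over their backs; the gripper's body (76 mm by 85 mm) begins 54 mm behind the grasp point. The pads swing forward as they close: fully open they stand 13 mm farther back than shut.
Start: joints at [1.104, 0.381, 1.297, -0, 1.464, -0.215], TCP at [0.137, 0.533, 0.231] pointing down, gripper open.
Joint ranges: [-3.11, 3.11], [-0.89, 2.33], [0.22, 2.48], [-1.42, 4.56], [0.17, 2.85], [-2.88, 2.88]. Speed limits (rad/s): [2.39, 2.39, 3.14, 3.14, 3.14, 3.14].

## Interface

Orientations are given as [roll, pitch, yaw] about the fixed x, y, z axes, in that order (R = Rz(yaw) Ry(pitch) Rx(roll)).
In Python, from plant import readout, viewer, manip gives the robot as it stands. The module is installed in compiled form; this text tells all that it offers.
- The arm moves only by the tool move_arm, never from a script. Its argument "series" is a list of rows, each an object with "linear": the shift along the tool's x, y, z scaled (see below), a list of three; "roll": the turn about the tool's y scaled (see below); "fingers": the opening, from -1 (shut) to 1 (fully open), so that 0 is half open. In form: [{"linear": [x, y, z], "roll": roll, "fingers": fingers}, ...]. A call has 1 to 8 rows; each row is the pose to reach, as a shift and turn from the pose commanded when the call began, along the tool's axes at that moment; what a row does not reach only later rows make up. The controller multiplies each number of a shift by 0.4 m and each number of a turn by pi/4 rad. A row lasts 1/12 s, in which the tool goes at most 41.7 mm and 7.16 degrees, less where a joint would pass 70% of its speed; a pose out of reach is approached as far as the arm can. A call with a number of a shift or a turn outside -1 to 1 is refused whole. A call with a gripper value outside its range is refused whole. The fingers move at their own pace and stop on an object; "force" is the grip in N (left out, the last holds). Time passes only in rows, so rows that repeat a pose let the fingers close. It gives the time, the measured TCP pose, the force and the opening at its end, in the units of the state.
- readout.state(): the state, without advancing time (a new reading comes with each control period).
- viewer.read_camera(name): name is "scene" or "top" or "wrist"; returns the picture (400x640x3 uint8, red, green, blue); there is no depth.
- viewer.camera_model(name): a dict with "camera_matrix" (3x3 intrinsics, pixels), "xyz" and "orientation" of the camera in the world; the wrist camera has in their place "tool_from_camera" (4x4, takes a point from camera to tool coordinates, whose origin is the TCP and whose axes are the tool frame's). Camera axes: x right, y down, z forward; pixel columns grow to the right and rows downward; lengths in m; the calibration is good to about 2 mm. A picture is of the moment at which its call begins: read the wrist's pose just before it. camera_model takes no time and is no camera call.
- manip.hand_in(): hands the job in, once; it reports no verdict.
Trained networks look in the newest picture that a camera, given by its name, has taken for a name from the list of things; names that differ only in an ending like _2 or _b are one class to them, and where a whole thing is asked for, a point or a joint stands for the part that bears it (a point fixed in the world has none). Each returns a list of dicts, best first, with "confidence" (0 to 1); they miss things now and then, are a little off and sometimes report something else, mostly with a low value. They report only what shows in the picture. A call takes as long as a camera call. They do not tell look-alikes from the thing itself.
- viewer.spot_in(camera, target): "position" ([x, y, z] in m, in world coordinates, good to about 4 mm: the middle of the surface that is visible of it).
- viewer.regions_of(camera, target): "pixels" (400x640 bool, what is visible of it).
- viewer.spot_point(camera, target): "position" ([x, y, z] in m, in world coordinates, good to about 4 mm: a listed point, or the origin of a listed thing).
The state is a dict: "t": time; "q": joint angles; "qd": joint speeds; "effort": joint torques, N m; "position": TCP position; "eef_rot": TCP orientation; "contact_force": force on the tool from outside, world axes, zero at the start; "torque": the same for the moment, N m; "width": opening from 0.0 (shut) to 1.0 (fully open).
Only numpy, scipy, OpenCV 4.12 (cv2) and the standard library are available. Lean on these libraries where they do the work, as an engineer would, in place of code of your own. Each camera call takes 0.05 s, during which the arm holds its last target.

## Task

Finish putting the washed white rack back together: first throw the tier-lock lever on its front over into the marked notch (the gap between the two raised ridges, not past it), then take the loose white post cap from the board and press it onto the bare stud at the rack's front corner until it clicks home, sitting level and fully down on the shoulder. Keep pressing after the click and finish like that, with the fingers still on the cap and pushing it down firmly; leave the lever in its notch and do not knock the other things about.

Things in the scene. Friction and masses are not known exactly. Their poses are not given: they have to be found in the camera images.
- rack: fixed white plastic two-tier rack; 200 mm deep (its x), 280 mm wide (its y), tier rims 140 mm high; origin on the board under its centre, +x away from the robot, +y left. Four corner posts at (+-90, +-130) mm end in round shoulders 40 mm across whose tops are 150 mm high; three posts carry caps (40 mm across, tops at 180 mm), the front right one at (-90, -130) is a bare stud.
- stud_seat (a point): centre of the top of the bare stud's shoulder, 150 mm above the board, at the rack's front right corner; axes as the rack's. The stud rises 22 mm above it: 24 mm thick, its last 6 mm tapering to 16 mm. The cap is fully home when its underside lies on this shoulder.
- stud_beads (a point): point on the stud's axis 10.5 mm above the shoulder, level with three sprung beads that stand out 3.5 mm around the stud. A cap set on the stud rests on the beads, its underside about 15 mm above the shoulder; pushing down with about 7 to 13 N forces it past them, the force drops (the click), and it then goes down onto the shoulder.
- lock_pivot (a point): pivot of the tier-lock lever, at (-124, 20, 128) mm in the rack's frame, in front of a round white detent plate 92 mm across on the rack's front; axes as the rack's, the lever turns about its x.
- lock_grip (a point): centre of the lever's cross barrel (16 mm thick, 24 mm long along the rack's x, end faces free so that it can be pinched end to end from above and turns between the fingers), 85 mm from the pivot; moves with the lever, its z axis pointing along the lever away from the pivot. The lever's bar below it is 6 x 12 mm.
- tier_lock (a joint): angle of the tier-lock lever (rad): 0 upright, positive leaning towards the rack's +y (left as the robot sees it), so the barrel lies 85 mm x sin(angle) to the left of and 85 mm x cos(angle) above the pivot. Starts between -0.65 and 0.1, stays where it is left, stops at 0.95. In the marked notch it reads 0.55.
- lock_notch (a point): the marked notch: point midway between two raised ridges on the detent plate, 50 mm from the pivot at lever angle 0.55 rad; the ridges (8 mm thick bars pointing at the pivot, ending 60 mm from it) lie at 0.385 and 0.715 rad. A sprung nib on the lever rides over a ridge with about 2 N at the barrel and drops into the notch; pushed on, it rides over the second ridge, which is too far.
- cap_mid (a point): centre of the loose cap, half-way up: round white plastic post cap, 40 mm across, 30 mm high, bevelled at the top, mouth down on the board, about 30 g; its underside is 15 mm below this point. The mouth has a lip 5 mm high with a 27 mm bore, above it the cavity is 34 mm wide and ends 25 mm above the underside. Fully home, this point is 15 mm above stud_seat; z axis up.
- tin: aluminium tin with screw-top lid, 84 mm across, 110 mm high; origin at the centre of its underside. Bystander.
- sugar_bowl: brown ceramic sugar bowl, 104 mm across, 65 mm high; origin at the centre of its underside. Bystander.
- measuring_cup: orange plastic measuring cup, 68 mm across, 60 mm high, handle at its +y; origin at the centre of its underside. Bystander.
- teaspoon: steel teaspoon, 140 mm long, lying along its x; bystander.
Not all that is in view belongs to the job. Leave any black, green or yellow look-alike of the part that bears cap_mid alone.

How it is judged:
By the outcome, as a careful person would: the job done as asked, in the order asked, and still so for the second after the job is handed in, while the arm keeps its last pose, push and grip.
It also fails if it takes over 64 s, if anything falls off the work surface, if the arm or the gripper's body presses on something with over 40 N, if the wrist force passes 120 N, or if a joint passes its speed limit or range.

## Working session

There is one attempt and no reset: what is moved stays moved. The work goes in short steps, Python scripts to look and compute and a tool call to move; the robot and the scene stay as the last step left them, time stands still between calls to the robot, and variables do not carry over. Pictures are saved under pics/ and viewed, and the job is handed in when it is done.

Besides the shell and the picture viewer there is one more tool, called after ">>>" by a JSON object that holds its "op" and its "data". move_arm: Moves the arm, as the interface text tells. Its arguments: {"type":"object","properties":{"series":{"type":"array","items":{"type":"object","properties":{"linear":{"type":"array","items":{"type":"number","minimum":-1,"maximum":1}},"roll":{"type":"number","minimum":-1,"maximum":1},"fingers":{"type":"number"}}}},"force":{"type":"number"}},"required":["series"]}

```bash
mkdir -p pics; ls; python3 - <<'E'
from plant import readout, viewer, manip
import cv2
print(readout.state())
for n in ("scene","top"):
    im=viewer.read_camera(n); cv2.imwrite(f"pics/{n}0.png",im[:,:,::-1])
    for t in ("rack","stud_seat","lock_pivot","lock_grip","lock_notch","cap_mid","tin","sugar_bowl","measuring_cup","teaspoon"):
        try: print(n,t,[( [round(float(x),4) for x in d["position"]],round(d["confidence"],2)) for d in viewer.spot_point(n,t)])
        except Exception as e: print(n,t,e)
print({k:v for k,v in viewer.camera_model("scene").items()},viewer.camera_model("top"),viewer.camera_model("wrist"))
print(readout.state()["t"])
E
```

```text
pics
{'t': 0.0, 'q': array([ 1.10372353e+00,  3.81200447e-01,  1.29825262e+00,  1.22398607e-05,
        1.46357183e+00, -2.15307210e-01]), 'qd': array([ 9.44493366e-05, -1.00709647e-03,  1.47430694e-03, -9.44196387e-04,
       -5.80646450e-04, -9.33067199e-04]), 'effort': array([-2.62879485e-04, -4.48466635e+01, -2.31276798e+01, -2.15738851e-04,
        4.80729126e-03, -1.85378326e-05]), 'position': array([0.1368858 , 0.5324021 , 0.23071213]), 'eef_rot': array([-1.57219289e+00,  3.17880391e-04, -2.51767131e-01]), 'contact_force': array([-0.26587393,  0.03161466, -0.05180806]), 'torque': array([ 0.00587479, -0.02080472,  0.02167815]), 'width': 0.9972632849746568}
scene rack [([0.6244, 0.0861, 0.0011], 0.88)]
scene stud_seat [([0.505, -0.0191, 0.153], 0.79)]
scene lock_pivot [([0.511, 0.1369, 0.129], 0.64), ([0.5253, 0.1601, 0.1679], 0.19)]
scene lock_grip [([0.5025, 0.1052, 0.2076], 0.63)]
scene lock_notch [([0.5271, 0.1575, 0.1693], 0.65)]
scene cap_mid [([0.4211, -0.3187, 0.0176], 0.78), ([0.3376, -0.343, 0.015], 0.75), ([0.5128, -0.2993, 0.0166], 0.59), ([0.4219, -0.4022, 0.0113], 
[... 1358 characters left out ...]
 0.        ,   0.        ,   1.        ]]), 'xyz': array([ 0.3292995 , -0.03824854,  1.24590363]), 'orientation': array([-2.96310683,  0.00514813, -1.59473347])} {'camera_matrix': array([[339.67771186,   0.        , 321.1942088 ],
       [  0.        , 339.67771186, 199.88299155],
       [  0.        ,   0.        ,   1.        ]]), 'tool_from_camera': array([[ 5.54202011e-04,  9.59090754e-01,  2.83098247e-01,
        -7.21748289e-02],
       [ 8.00456783e-04, -2.83098626e-01,  9.59090469e-01,
        -1.42138597e-01],
       [ 9.99999526e-01, -3.04921955e-04, -9.24604528e-04,
        -7.82044483e-04],
       [ 0.00000000e+00,  0.00000000e+00,  0.00000000e+00,
         1.00000000e+00]])}
1.1
```

View pics/scene0.png

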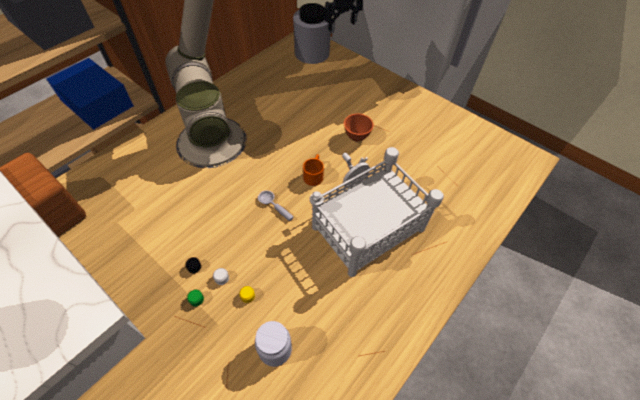

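View pics/top0.png

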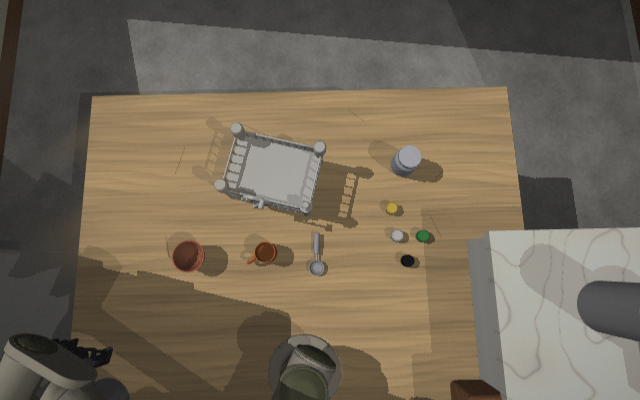

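```bash
cat > h.py <<'E'
import numpy as np,cv2
from scipy.spatial.transform import Rotation as R
from plant import readout, viewer, manip
def cam(n):
    m=viewer.camera_model(n);K=m["camera_matrix"]
    if n=="wrist":
        s=readout.state();T=np.eye(4);T[:3,:3]=R.from_euler('xyz',s["eef_rot"]).as_matrix();T[:3,3]=s["position"]
        T=T@m["tool_from_camera"];return K,T[:3,:3],T[:3,3]
    return K,R.from_euler('xyz',m["orientation"]).as_matrix(),m["xyz"]
def proj(n,P,c=None):
    K,Rm,t=c or cam(n);p=(np.atleast_2d(P)-t)@Rm@K.T;return p[:,:2]/p[:,2:]
def back(n,uv,z,c=None):
    K,Rm,t=c or cam(n);d=Rm@np.linalg.inv(K)@np.array([uv[0],uv[1],1.]);return t+d*(z-t[2])/d[2]
def st():
    s=readout.state();print("t %.2f pos %s rot %s F %s w %.3f"%(s["t"],s["position"].round(4),s["eef_rot"].round(3),s["contact_force"].round(2),s["width"]))
    return s
def rows(target,yawoff=None):
    s=readout.state();Rm=R.from_euler('xyz',s["eef_rot"]).as_matrix()
    return (Rm.T@(np.array(target)-s["position"]))/0.4
E
python3 - <<'E'
from h import *
i=cv2.imread("pics/scene0.png");j=cv2.imread("pics/top0.png")
u=proj("scene",[0.42,-0.33,0.03])[0].astype(int);v=proj("top",[0.42,-0.35,0.03])[0].astype(int);print(u,v)
def crop(im,c,r,w=400,h=400):
    x,y=c; x0=max(0,x-r);y0=max(0,y-r); return cv2.resize(im[y0:y0+2*r,x0:x0+2*r],(w,h),interpolation=cv2.INTER_CUBIC)
cv2.imwrite("pics/capcrop.png",np.hstack([crop(i,u,70),crop(j,v,60)]))
u=proj("scene",[0.5,0.08,0.17])[0].astype(int);v=proj("top",[0.5,0.08,0.17])[0].astype(int);print(u,v)
cv2.imwrite("pics/rackcrop.png",np.hstack([crop(i,u,80),crop(j,v,70)]))
for n in("scene","top"):
  for nm,p in dict(rack=[.623,.087,0],seat=[.5055,-.017,.15],piv=[.511,.135,.128],grip=[.502,.104,.207],caps=[[.42,-.318,.03],[.338,-.342,.03],[.511,-.3,.03],[.42,-.4,.03]]).items(): print(n,nm,proj(n,p).round(0).tolist())
E
```

```text
[215 276] [408 234]
[338 171] [271 206]
scene rack [[368.0, 227.0]]
scene seat [[316.0, 198.0]]
scene piv [[352.0, 171.0]]
scene grip [[345.0, 158.0]]
scene caps [[219.0, 274.0], [192.0, 261.0], [247.0, 290.0], [194.0, 296.0]]
top rack [[275.0, 179.0]]
top seat [[305.0, 205.0]]
top piv [[255.0, 206.0]]
top grip [[262.0, 204.0]]
top caps [[398.0, 235.0], [407.0, 260.0], [391.0, 207.0], [423.0, 234.0]]
```

Things that could be taken for the cap, by scene-camera pixel: black (193,265), green (195,297), yellow (247,294) and white (220,276). The three mounted caps on the rack also look alike. I choose the white one at (220,276), and check it in a close crop.

View pics/capcrop.png

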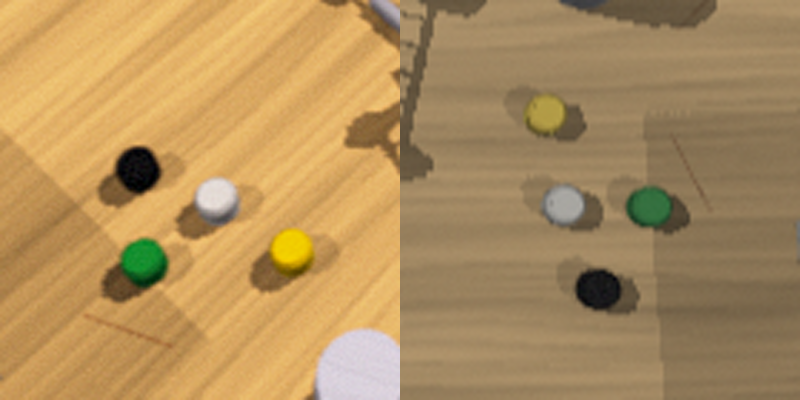

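View pics/rackcrop.png

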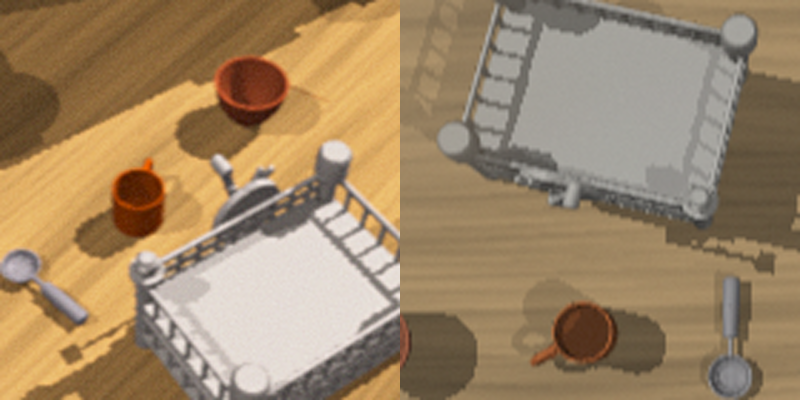

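The crop shows the white cap alone at scene (220,276), between the black, green and yellow look-alikes. The lever leans right at about -0.39 rad, with its barrel near scene (345,158). I now travel towards the lever.

>>> {"op": "move_arm", "data": {"series": [{"linear":[0.633,-0.25,-0.456],"roll":1,"fingers":1},{"linear":[0.633,-0.25,-0.456],"roll":1,"fingers":1},{"linear":[0.633,-0.25,-0.456],"roll":1,"fingers":1},{"linear":[0.633,-0.25,-0.456],"roll":1,"fingers":1},{"linear":[0.633,-0.25,-0.456],"roll":1,"fingers":1},{"linear":[0.633,-0.25,-0.456],"roll":1,"fingers":1},{"linear":[0.633,-0.25,-0.456],"roll":1,"fingers":1},{"linear":[0.633,-0.25,-0.456],"roll":1,"fingers":1}]}}

```text
t: 1.77
position: [0.3379, 0.291, 0.3324]
eef_rot: [-1.57, -0.0, -1.04]
contact_force: [0.5, 0.7, 0.0]
width: 1.0
```

```bash
python3 - <<'E'
from h import *
s=st();print(s["q"].round(2), rows([.503,.109,.32]).round(3), (s["eef_rot"][2]+.243+np.pi/2)/(np.pi/4))
E
```

```text
t 1.77 pos [0.3379 0.291  0.3324] rot [-1.57 -0.   -1.04] F [0.47 0.67 0.04] w 1.000
[ 0.44  0.13  1.35 -0.    1.66 -0.09] [0.601 0.031 0.126] 0.9851663940385492
```

>>> {"op": "move_arm", "data": {"series": [{"linear":[0.6,0.03,0.126],"roll":0.985,"fingers":1},{"linear":[0.6,0.03,0.126],"roll":0.985,"fingers":1},{"linear":[0.6,0.03,0.126],"roll":0.985,"fingers":1},{"linear":[0.6,0.03,0.126],"roll":0.985,"fingers":1},{"linear":[0.6,0.03,0.126],"roll":0.985,"fingers":1},{"linear":[0.6,0.03,0.126],"roll":0.985,"fingers":1},{"linear":[0.6,0.03,0.126],"roll":0.985,"fingers":1},{"linear":[0.6,0.03,0.126],"roll":0.985,"fingers":1}]}}

```text
t: 2.43
position: [0.503, 0.1106, 0.3186]
eef_rot: [-1.572, -0.0, -1.814]
contact_force: [0.9, 0.7, 0.3]
width: 0.998
```

```bash
python3 - <<'E'
from h import *
s=st()
im=viewer.read_camera("wrist"); cv2.imwrite("pics/w1.png",im[:,:,::-1])
for t in ("stud_seat","lock_pivot","lock_grip","lock_notch","stud_beads"):
    print(t,[( [round(float(x),4) for x in d["position"]],round(d["confidence"],2)) for d in viewer.spot_point("wrist",t)])
yaw=-.243
for nm,p in dict(piv=[.511,.135,.128],grip=[.502,.104,.207],seat=[.5055,-.017,.15],notch=[.526,.155,.169]).items(): print(nm,proj("wrist",p).round(0).tolist())
E
```

```text
t 2.43 pos [0.503  0.1106 0.3186] rot [-1.572 -0.    -1.814] F [0.86 0.72 0.33] w 0.998
stud_seat [([0.5063, -0.0153, 0.149], 0.83)]
lock_pivot [([0.511, 0.1364, 0.1279], 0.72), ([0.5041, -0.0141, 0.1628], 0.56)]
lock_grip [([0.5013, 0.1016, 0.2057], 0.83)]
lock_notch [([0.5249, 0.1574, 0.1684], 0.68)]
stud_beads [([0.5018, -0.0144, 0.1579], 0.9)]
piv [[325.0, 150.0]]
grip [[324.0, 205.0]]
seat [[354.0, 296.0]]
notch [[338.0, 130.0]]
```

View pics/w1.png

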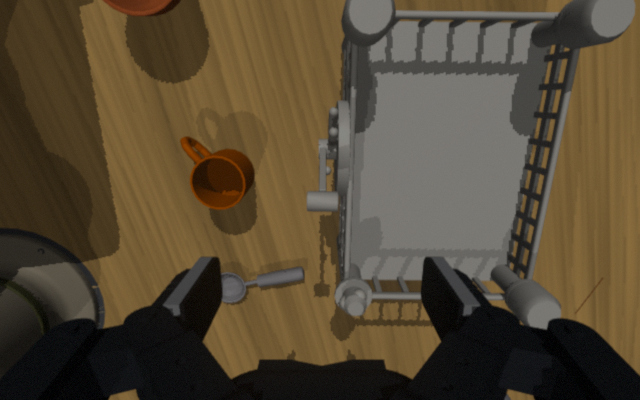

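The wrist picture shows the barrel at (322,201), the pivot end at (323,150), the ridges near (335,130) and the bare stud at (353,297). The jaws lie along the barrel.

```bash
python3 - <<'E'
from h import *
s=st()
print("barrel",back("wrist",(322,201),.207).round(4), "stud top", back("wrist",(353,303),.172).round(4))
im=cv2.imread("pics/w1.png")
c=np.hstack([cv2.resize(im[90:230,260:400],(400,400),interpolation=2),cv2.resize(im[250:340,310:400],(400,400),interpolation=2)])
cv2.imwrite("pics/w1c.png",c)
E
```

```text
t 2.73 pos [0.5017 0.1128 0.3198] rot [-1.57   0.    -1.809] F [-0.5  -0.38 -0.48] w 1.000
barrel [0.5009 0.1077 0.207 ] stud top [ 0.5035 -0.0108  0.172 ]
```

View pics/w1c.png

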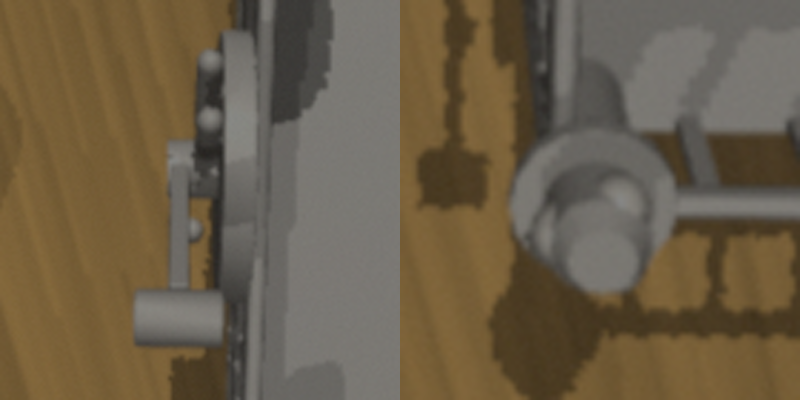

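```bash
python3 - <<'E'
from h import *
C=[]
for k in range(4):
    s=st(); C.append(cam("wrist")); im=viewer.read_camera("wrist")
cv2.imwrite("pics/w2.png",im[:,:,::-1])
c=(C[0][0],C[3][1],np.mean([x[2] for x in C],0))
g=viewer.regions_of("wrist","lock_grip")
for d in g:
    m=d["pixels"];ys,xs=np.where(m);print(d["confidence"],xs.min(),xs.max(),ys.min(),ys.max())
i=im[:,:,::-1];cv2.imwrite("pics/w2c.png",np.hstack([cv2.resize(i[90:230,260:400],(400,400),interpolation=2),cv2.resize(i[250:340,310:400],(400,400),interpolation=2)]))
np.savez("w2.npz",K=c[0],R=c[1],t=c[2])
print(back("wrist",(322,200),.206,c),[ [d["position"],d["confidence"]] for d in viewer.spot_point("wrist","lock_grip")])
E
```

```text
t 2.73 pos [0.5017 0.1128 0.3198] rot [-1.57   0.    -1.809] F [-0.5  -0.38 -0.48] w 1.000
t 2.78 pos [0.5017 0.1127 0.3197] rot [-1.57   0.    -1.809] F [0.49 0.41 0.15] w 1.002
t 2.83 pos [0.5018 0.1126 0.3196] rot [-1.57   0.    -1.809] F [-0.07  0.03 -0.47] w 1.002
t 2.88 pos [0.5019 0.1124 0.3196] rot [-1.57  0.   -1.81] F [0.21 0.01 0.9 ] w 0.998
0.59 309 339 140 212
[0.50108465 0.10807277 0.206     ] [[[0.5042, 0.1046, 0.208], 0.92]]
```

View pics/w2c.png

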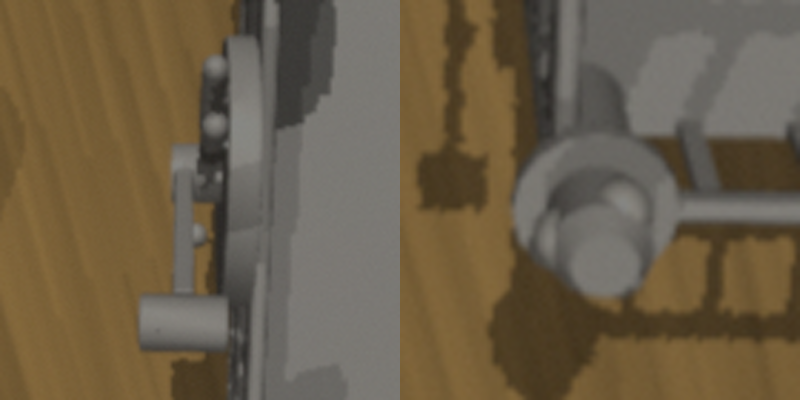

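```bash
python3 - <<'E'
from h import *
d=np.load("w2.npz");c=(d["K"],d["R"],d["t"])
print(back("w",(324.1,202.7),.206,c),"studtop",back("w",(355.7,309),.172,c))
print(rows([.5022,.106,.194]).round(4))
E
```

```text
[0.50216678 0.10552633 0.206     ] studtop [ 0.50456287 -0.01820834  0.172     ]
[0.0148 0.3135 0.0037]
```

>>> {"op": "move_arm", "data": {"series": [{"linear":[0.015,0.1,0.003],"roll":0,"fingers":1},{"linear":[0.015,0.2,0.003],"roll":0,"fingers":1},{"linear":[0.015,0.26,0.003],"roll":0,"fingers":0.4},{"linear":[0.015,0.3,0.003],"roll":0,"fingers":0},{"linear":[0.015,0.313,0.003],"roll":0,"fingers":0},{"linear":[0.015,0.313,0.003],"roll":0,"fingers":0},{"linear":[0.015,0.313,0.003],"roll":0,"fingers":0}]}}

```text
t: 3.62
position: [0.5025, 0.1058, 0.1951]
eef_rot: [-1.569, 0.0, -1.811]
contact_force: [-0.1, 0.6, 0.4]
width: 0.498
```

```bash
python3 - <<'E'
from h import *
s=st()
for n in ("wrist","top","scene"):
    im=viewer.read_camera(n)[:,:,::-1]; 
    if n=="wrist":W=im[60:340,170:490]
    else:
        u=proj(n,[.505,.11,.2])[0].astype(int); X=im[u[1]-35:u[1]+35,u[0]-40:u[0]+40]; X=cv2.resize(X,(400,350),interpolation=2); cv2.imwrite(f"pics/{n}3.png",X)
cv2.imwrite("pics/w3.png",cv2.resize(W,(640,560)))
E
```

```text
t 3.62 pos [0.5025 0.1058 0.1951] rot [-1.569  0.    -1.811] F [-0.12  0.62  0.35] w 0.498
```

View pics/w3.png

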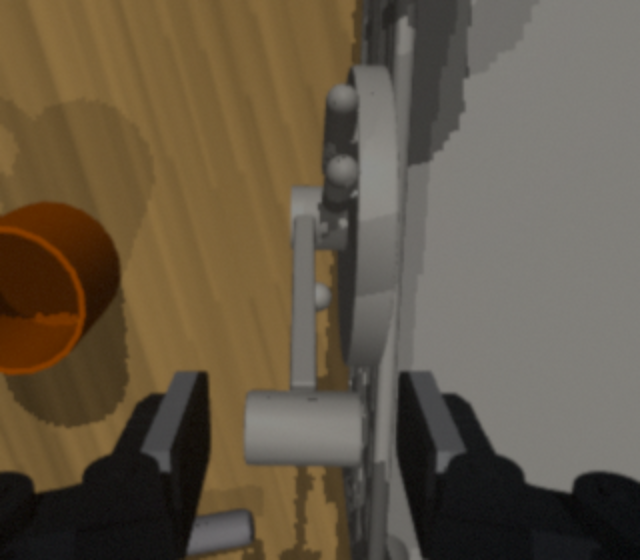

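The picture shows the barrel at (303,428), centred between the pads, so I close on it.

>>> {"op": "move_arm", "data": {"series": [{"linear":[0,0.007,0],"roll":0,"fingers":-0.6},{"linear":[0,0.007,0],"roll":0,"fingers":-0.6},{"linear":[0,0.007,0],"roll":0,"fingers":-0.6},{"linear":[0,0.007,0],"roll":0,"fingers":-0.6},{"linear":[0,0.007,0],"roll":0,"fingers":-0.6},{"linear":[0,0.007,0],"roll":0,"fingers":-0.6}], "force": 25}}

```text
t: 4.27
position: [0.5023, 0.1057, 0.1916]
eef_rot: [-1.57, 0.0, -1.811]
contact_force: [1.1, -0.2, 1.8]
width: 0.272
```

```bash
python3 - <<'E'
from h import *
s=st()
im=viewer.read_camera("wrist")[:,:,::-1];cv2.imwrite("pics/w4.png",cv2.resize(im[60:340,170:490],(640,560)))
th=np.array([-.385])
E
```

```text
t 4.27 pos [0.5023 0.1057 0.1916] rot [-1.57   0.    -1.811] F [ 1.1  -0.25  1.84] w 0.272
```

View pics/w4.png

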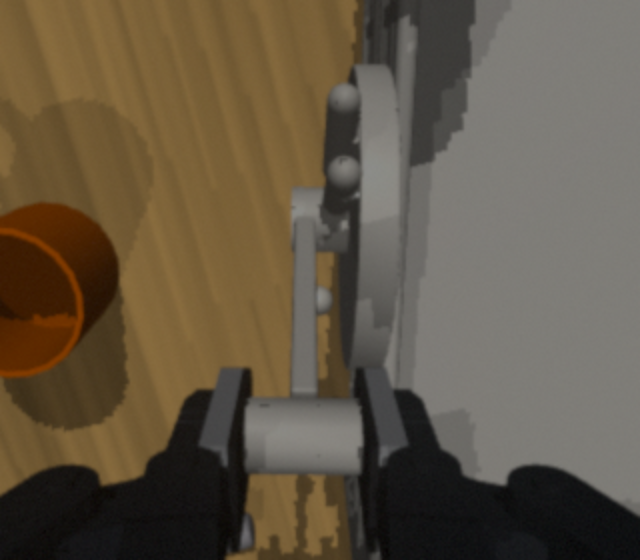

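The fingers hold the barrel end to end, with an opening of about 23 mm. I swing it along the arc to about 0.3 rad, short of the first ridge.

>>> {"op": "move_arm", "data": {"series": [{"linear":[-0.018,-0.006,0],"roll":0,"fingers":-0.6},{"linear":[-0.035,-0.0105,0],"roll":0,"fingers":-0.6},{"linear":[-0.067,-0.0142,0],"roll":0,"fingers":-0.6},{"linear":[-0.099,-0.0135,0],"roll":0,"fingers":-0.6},{"linear":[-0.12,-0.0105,0],"roll":0,"fingers":-0.6},{"linear":[-0.14,-0.005,0],"roll":0,"fingers":-0.6},{"linear":[-0.14,-0.005,0],"roll":0,"fingers":-0.6},{"linear":[-0.14,-0.005,0],"roll":0,"fingers":-0.6}]}}

```text
t: 4.98
position: [0.5163, 0.161, 0.1938]
eef_rot: [-1.568, 0.0, -1.81]
contact_force: [4.3, -1.9, 1.6]
width: 0.274
```

```bash
python3 - <<'E'
from h import *
s=st()
im=viewer.read_camera("wrist")[:,:,::-1];cv2.imwrite("pics/w5.png",cv2.resize(im[60:340,170:490],(640,560)))
E
```

```text
t 4.98 pos [0.5163 0.161  0.1938] rot [-1.568  0.    -1.81 ] F [ 4.32 -1.94  1.6 ] w 0.274
```

View pics/w5.png

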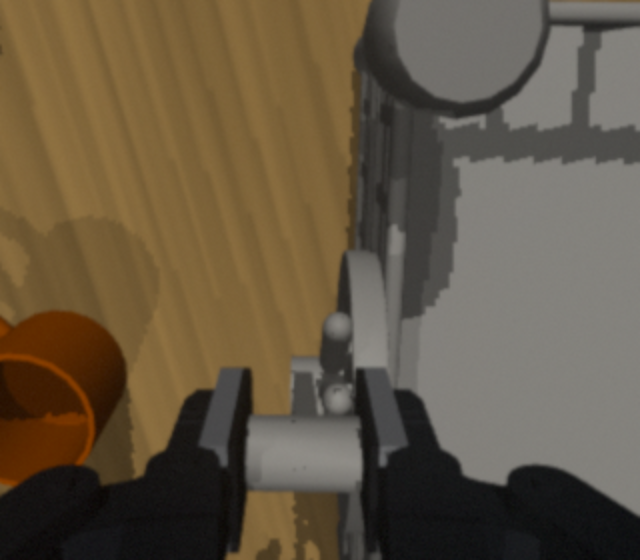

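```bash
cat >> h.py <<'E'
PIV=np.array([.511,.1355,.128]);YAW=-.242
EY=np.array([-np.sin(YAW),np.cos(YAW),0])
def pb(th): return PIV+.085*(np.sin(th)*EY+np.cos(th)*np.array([0,0,1.]))
def crop2px(u,v): return np.array([u/2+170,v/2+60])
E
python3 - <<'E'
from h import *
s=st();c=cam("wrist")
for th in np.arange(-.4,.6,.1):
    print(round(th,2),((proj("w",pb(th),c)[0]-[170,60])*2).round(0))
E
echo w4 pose; python3 - <<'E'
from h import *
s=readout.state();m=viewer.camera_model("wrist");T=np.eye(4);T[:3,:3]=R.from_euler('xyz',[-1.57,0,-1.811]).as_matrix();T[:3,3]=[.5023,.1057,.1916];T=T@m["tool_from_camera"];c=(m["camera_matrix"],T[:3,:3],T[:3,3])
for th in np.arange(-.5,-.2,.05):
    print(round(th,2),((proj("w",pb(th),c)[0]-[170,60])*2).round(0))
E
```

```text
t 5.03 pos [0.5163 0.1609 0.1938] rot [-1.568  0.    -1.81 ] F [ 4.58 -2.31  2.23] w 0.277
-0.4 [307. 651.]
-0.3 [307. 633.]
-0.2 [308. 610.]
-0.1 [308. 583.]
-0.0 [308. 552.]
0.1 [308. 516.]
0.2 [308. 478.]
0.3 [308. 438.]
0.4 [308. 397.]
0.5 [308. 356.]
w4 pose
-0.5 [309. 464.]
-0.45 [310. 454.]
-0.4 [310. 442.]
-0.35 [310. 429.]
-0.3 [310. 414.]
-0.25 [310. 398.]
```

The barrel now shows at (303,455), which works out at about 0.26 rad, so the lever lags the tool a little. I carry it over the first ridge.

>>> {"op": "move_arm", "data": {"series": [{"linear":[-0.015,0.004,0],"roll":0,"fingers":-0.6},{"linear":[-0.029,0.01,0],"roll":0,"fingers":-0.6},{"linear":[-0.037,0.0135,0],"roll":0,"fingers":-0.6},{"linear":[-0.044,0.017,0],"roll":0,"fingers":-0.6},{"linear":[-0.049,0.019,0],"roll":0,"fingers":-0.6},{"linear":[-0.049,0.019,0],"roll":0,"fingers":-0.6},{"linear":[-0.049,0.019,0],"roll":0,"fingers":-0.6}], "force": 40}}

```text
t: 5.62
position: [0.521, 0.1796, 0.186]
eef_rot: [-1.568, -0.0, -1.81]
contact_force: [7.5, -2.0, 0.2]
width: 0.268
```

```bash
python3 - <<'E'
from h import *
s=st();c=cam("wrist")
im=viewer.read_camera("wrist")[:,:,::-1];cv2.imwrite("pics/w6.png",cv2.resize(im[60:340,170:490],(640,560)))
for th in np.arange(.3,.7,.05):
    print(round(th,2),((proj("w",pb(th),c)[0]-[170,60])*2).round(0))
E
```

```text
t 5.62 pos [0.521  0.1796 0.186 ] rot [-1.568 -0.    -1.81 ] F [ 7.52 -2.02  0.21] w 0.268
0.3 [308. 541.]
0.35 [308. 520.]
0.4 [308. 499.]
0.45 [308. 478.]
0.5 [308. 457.]
0.55 [308. 436.]
0.6 [308. 415.]
0.65 [308. 395.]
```

View pics/w6.png

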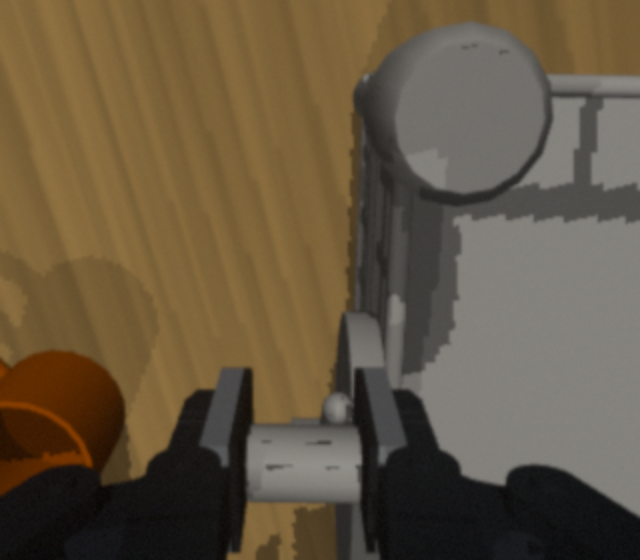

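The barrel is at (303,463), about 0.485 rad, past the first ridge. I push on gently to 0.55 and ease the sideways force.

>>> {"op": "move_arm", "data": {"series": [{"linear":[-0.006,0.003,0.004],"roll":0,"fingers":-0.6},{"linear":[-0.012,0.006,0.006],"roll":0,"fingers":-0.6},{"linear":[-0.013,0.007,0.006],"roll":0,"fingers":-0.6},{"linear":[-0.013,0.007,0.006],"roll":0,"fingers":-0.6}]}}

```text
t: 6.0
position: [0.5229, 0.1845, 0.1829]
eef_rot: [-1.572, 0.0, -1.81]
contact_force: [-3.7, -0.5, 5.0]
width: 0.267
```

```bash
python3 - <<'E'
from h import *
s=st();c=cam("wrist")
im=viewer.read_camera("wrist")[:,:,::-1];cv2.imwrite("pics/w7.png",cv2.resize(im[60:340,170:490],(640,560)))
for th in np.arange(.4,.7,.05):
    print(round(th,2),((proj("w",pb(th),c)[0]-[170,60])*2).round(0))
for n in("scene","top"):
    im=viewer.read_camera(n)[:,:,::-1];u=proj(n,[.515,.15,.18])[0].astype(int); X=im[u[1]-35:u[1]+35,u[0]-40:u[0]+40]; cv2.imwrite(f"pics/{n}7.png",cv2.resize(X,(400,350),interpolation=2))
E
```

```text
t 6.00 pos [0.5229 0.1845 0.1829] rot [-1.572  0.    -1.81 ] F [-3.66 -0.45  5.02] w 0.267
0.4 [304. 530.]
0.45 [304. 508.]
0.5 [304. 487.]
0.55 [304. 466.]
0.6 [304. 445.]
0.65 [304. 424.]
```

View pics/w7.png

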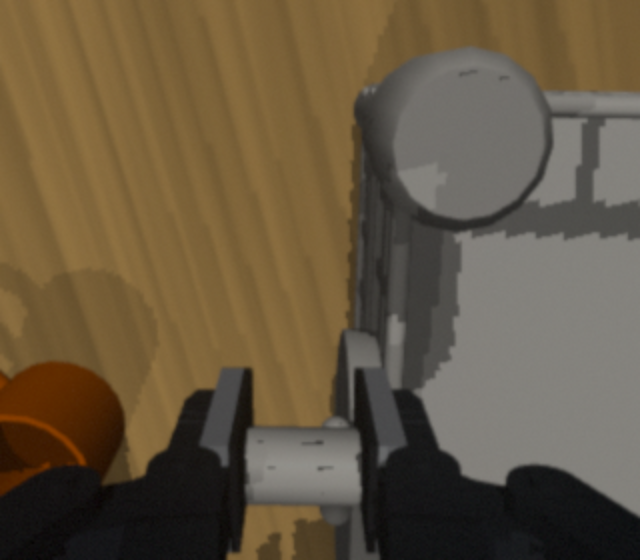

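The barrel is at (303,466), between the two ridge ends at (335,425) and (335,515), which is about 0.55 rad. I release it, rise and check from above.

>>> {"op": "move_arm", "data": {"series": [{"linear":[0,0,0],"roll":0,"fingers":0},{"linear":[0,0,0],"roll":0,"fingers":0},{"linear":[0,0,0],"roll":0,"fingers":0},{"linear":[0,-0.03,0],"roll":0,"fingers":0},{"linear":[0,-0.12,0],"roll":0,"fingers":0},{"linear":[0,-0.22,0],"roll":0,"fingers":0},{"linear":[0,-0.3,0],"roll":0,"fingers":0},{"linear":[0,-0.3,0],"roll":0,"fingers":0}]}}

```text
t: 6.82
position: [0.5253, 0.184, 0.3096]
eef_rot: [-1.559, 0.005, -1.811]
contact_force: [0.1, 0.3, -0.0]
width: 0.498
```

```bash
python3 - <<'E'
from h import *
s=st();c=cam("wrist")
im=viewer.read_camera("wrist")[:,:,::-1];cv2.imwrite("pics/w8.png",cv2.resize(im[100:300,230:430],(600,600),interpolation=2))
for th in np.arange(.35,.75,.05):
    print(round(th,2),((proj("w",pb(th),c)[0]-[230,100])*3).round(0))
for n in("lock_grip","lock_pivot","lock_notch"):
  for q in ("wrist",):print(n,[(np.round(d["position"],4),round(d["confidence"],2)) for d in viewer.spot_point(q,n)])
E
```

```text
t 6.82 pos [0.5253 0.184  0.3096] rot [-1.559  0.005 -1.811] F [ 0.15  0.32 -0.03] w 0.498
0.35 [261. 378.]
0.4 [261. 361.]
0.45 [261. 345.]
0.5 [261. 328.]
0.55 [261. 312.]
0.6 [261. 297.]
0.65 [261. 281.]
0.7 [261. 266.]
lock_grip [(array([0.524 , 0.1751, 0.2002]), 0.78)]
lock_pivot [(array([0.5092, 0.1367, 0.1306]), 0.7)]
lock_notch []
```

View pics/w8.png

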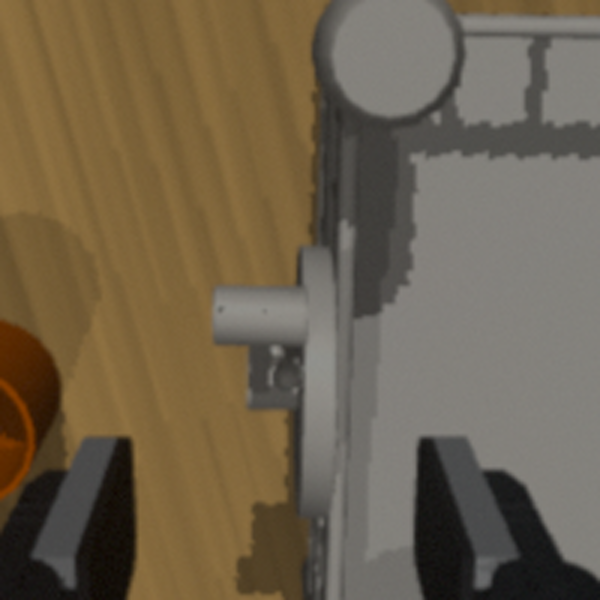

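The released barrel is at (262,316), about 0.54 rad, so the lever is in the notch. I move on with a stop over the stud for a closer measurement.

>>> {"op": "move_arm", "data": {"series": [{"linear":[0.62,0,0.036],"roll":0.69,"fingers":0.4},{"linear":[0.62,0,0.036],"roll":0.69,"fingers":0.4},{"linear":[0.62,0,0.036],"roll":0.69,"fingers":0.4},{"linear":[0.62,0,0.036],"roll":0.69,"fingers":0.4},{"linear":[0.62,0,0.036],"roll":0.69,"fingers":0.4},{"linear":[0.62,0,0.036],"roll":0.69,"fingers":0.4},{"linear":[0.62,0,0.036],"roll":0.69,"fingers":0.4},{"linear":[0.62,0,0.036],"roll":0.69,"fingers":0.4}]}}

```text
t: 7.68
position: [0.478, -0.0622, 0.3016]
eef_rot: [-1.573, -0.001, -2.357]
contact_force: [0.2, 0.0, 0.4]
width: 0.704
```

```bash
python3 - <<'E'
from h import *
for k in range(5): viewer.camera_model("wrist"); viewer.read_camera("wrist")
s=st();c=cam("wrist")
im=viewer.read_camera("wrist")[:,:,::-1];st()
np.savez("w9.npz",K=c[0],R=c[1],t=c[2])
p=proj("w",[.5055,-.017,.16],c)[0];print(p)
x,y=p.astype(int);x0,y0=x-50,y-50;print(x0,y0)
cv2.imwrite("pics/w9.png",cv2.resize(im[y0:y0+100,x0:x0+100],(600,600),interpolation=2))
for n in("stud_seat","stud_beads"): print(n,[(np.round(d["position"],4),round(d["confidence"],2)) for d in viewer.spot_point("wrist",n)])
E
```

```text
t 7.93 pos [ 0.4787 -0.0594  0.3026] rot [-1.571 -0.    -2.351] F [ 0.99 -0.64 -0.95] w 0.700
t 7.98 pos [ 0.4787 -0.0595  0.3027] rot [-1.571 -0.    -2.351] F [0.44 0.52 0.41] w 0.696
[307.81848378 127.54063235]
257 77
stud_seat [(array([ 0.5068, -0.0153,  0.1503]), 0.9)]
stud_beads [(array([ 0.5051, -0.019 ,  0.1614]), 0.94)]
```

View pics/w9.png

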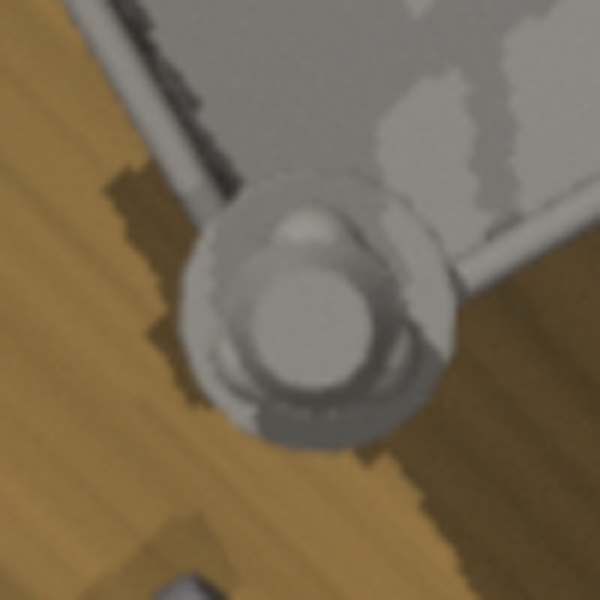

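```bash
python3 - <<'E'
from h import *
d=np.load("w9.npz");c=(d["K"],d["R"],d["t"])
print(back("w",(309.8,128.6),.150,c),back("w",(309.1,131.5),.172,c))
print(rows([.4225,-.315,.26]).round(4),(readout.state()["eef_rot"][2]+2.356)/.785)
E
```

```text
[ 0.50524472 -0.01909152  0.15      ] [ 0.50502536 -0.01953215  0.172     ]
[0.5523 0.107  0.3491] 0.006185906990836882
```

The shoulder circle is at about (310,129) and the stud top at (309,132) in wrist pixels. That gives a stud position of about (0.505, -0.019). Next I go over to the white cap.

>>> {"op": "move_arm", "data": {"series": [{"linear":[0.552,0.107,0.349],"roll":0,"fingers":0.4},{"linear":[0.552,0.107,0.349],"roll":0,"fingers":0.4},{"linear":[0.552,0.107,0.349],"roll":0,"fingers":0.4},{"linear":[0.552,0.107,0.349],"roll":0,"fingers":0.4},{"linear":[0.552,0.107,0.349],"roll":0,"fingers":0.4},{"linear":[0.552,0.107,0.349],"roll":0,"fingers":0.4},{"linear":[0.552,0.107,0.349],"roll":0,"fingers":0.4},{"linear":[0.552,0.107,0.349],"roll":0,"fingers":0.4}]}}

```text
t: 8.75
position: [0.4213, -0.3181, 0.2589]
eef_rot: [-1.573, -0.0, -2.356]
contact_force: [-0.4, -0.5, -0.2]
width: 0.699
```

```bash
python3 - <<'E'
from h import *
for k in range(4): viewer.read_camera("wrist")
s=st();c=cam("wrist")
im=viewer.read_camera("wrist")[:,:,::-1];st()
np.savez("w10.npz",K=c[0],R=c[1],t=c[2])
print(proj("w",[.422,-.318,.03],c))
cv2.imwrite("pics/w10.png",im)
for d in viewer.spot_point("wrist","cap_mid"): print(d)
E
```

```text
t 8.95 pos [ 0.4226 -0.3142  0.2606] rot [-1.57   0.    -2.351] F [-0.55  0.23 -0.05] w 0.701
t 9.00 pos [ 0.4227 -0.3142  0.2607] rot [-1.57   0.    -2.351] F [0.29 0.34 0.02] w 0.698
[[322.77207248 169.05095455]]
{'position': [0.4204, -0.3987, 0.0141], 'confidence': 0.64}
{'position': [0.336, -0.3451, 0.0159], 'confidence': 0.63}
{'position': [0.4216, -0.3176, 0.0167], 'confidence': 0.58}
{'position': [0.514, -0.2994, 0.0137], 'confidence': 0.55}
```

View pics/w10.png

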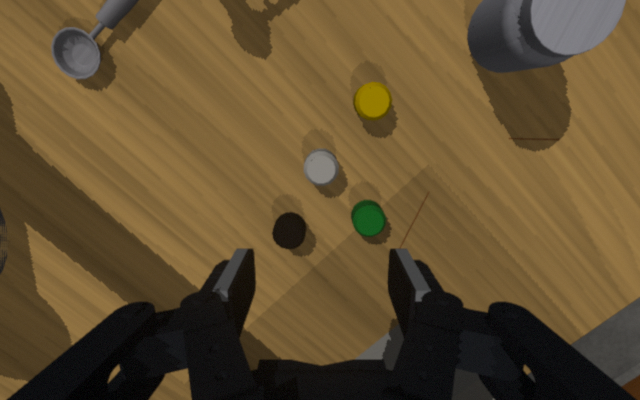

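The white cap is at wrist (321,167), with yellow at (373,100), green at (368,218) and black at (289,230). I refine its centre.

```bash
python3 - <<'E'
from h import *
d=np.load("w10.npz");c=(d["K"],d["R"],d["t"])
im=cv2.imread("pics/w10.png")
hsv=cv2.cvtColor(im,cv2.COLOR_BGR2HSV)
m=((hsv[:,:,1]<45)&(hsv[:,:,2]>70)).astype(np.uint8)
x0,y0=290,135;mm=m[y0:200,x0:355]
n,l,s,ce=cv2.connectedComponentsWithStats(mm)
k=1+np.argmax(s[1:,4]);print(s[k],ce[k]+[x0,y0])
P=ce[k]+[x0,y0]
for z in(.015,.02,.025,.03):print(z,back("w",P,z,c))
# predicted silhouette centroid for cap at given xy
def sil(xy):
    a=np.linspace(0,2*np.pi,40);pts=np.vstack([np.c_[xy[0]+.02*np.cos(a),xy[1]+.02*np.sin(a),0*a],np.c_[xy[0]+.02*np.cos(a),xy[1]+.02*np.sin(a),0*a+.025],np.c_[xy[0]+.016*np.cos(a),xy[1]+.016*np.sin(a),0*a+.03]])
    h=cv2.convexHull(proj("w",pts,c).astype(np.float32));M=cv2.moments(h);return np.array([M['m10']/M['m00'],M['m01']/M['m00']]),cv2.boundingRect(h)
from scipy.optimize import fsolve
r=fsolve(lambda q:sil(q)[0]-P,[.422,-.318]);print(r,sil(r))
print(rows([r[0],r[1],.06]).round(4),rows([r[0],r[1],.006]).round(4))
E
```

```text
[ 14  14  34  36 949] [320.55742887 166.90516333]
0.015 [ 0.41990769 -0.31658735  0.015     ]
0.02 [ 0.42058975 -0.31590543  0.02      ]
0.025 [ 0.42127181 -0.31522352  0.025     ]
0.03 [ 0.42195387 -0.3145416   0.03      ]
[ 0.41995337 -0.316546  ] (array([320.55742929, 166.90516326]), (302, 147, 37, 39))
[ 0.0088  0.5017 -0.0011] [ 0.0088  0.6367 -0.0012]
```

>>> {"op": "move_arm", "data": {"series": [{"linear":[0.007,0.1,-0.001],"roll":0,"fingers":0.4},{"linear":[0.007,0.2,-0.001],"roll":0,"fingers":0.4},{"linear":[0.007,0.3,-0.001],"roll":0,"fingers":0.4},{"linear":[0.007,0.4,-0.001],"roll":0,"fingers":0.4},{"linear":[0.007,0.48,-0.001],"roll":0,"fingers":0.4},{"linear":[0.007,0.53,-0.001],"roll":0,"fingers":0.4},{"linear":[0.007,0.53,-0.001],"roll":0,"fingers":0.4},{"linear":[0.007,0.53,-0.001],"roll":0,"fingers":0.4}]}}

```text
t: 9.72
position: [0.4202, -0.3167, 0.0484]
eef_rot: [-1.572, 0.0, -2.352]
contact_force: [-0.0, -0.0, -0.0]
width: 0.7
```

```bash
python3 - <<'E'
from h import *
s=st();c=cam("wrist")
im=viewer.read_camera("wrist")[:,:,::-1];cv2.imwrite("pics/w11.png",im)
print(proj("w",[.4203,-.3168,.03],c),rows([.4203,-.3168,.006]).round(4))
E
```

```text
t 9.72 pos [ 0.4202 -0.3167  0.0484] rot [-1.572  0.    -2.352] F [-0.01 -0.03 -0.04] w 0.700
[[320.95299548 244.16232453]] [-0.0006  0.1086 -0.0017]
```

View pics/w11.png

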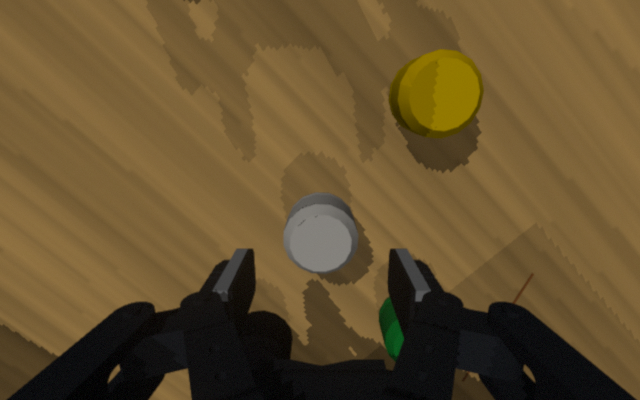

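>>> {"op": "move_arm", "data": {"series": [{"linear":[0,0.04,-0.001],"roll":0,"fingers":0.4},{"linear":[0,0.08,-0.001],"roll":0,"fingers":0.3},{"linear":[0,0.106,-0.001],"roll":0,"fingers":0.2},{"linear":[0,0.106,-0.001],"roll":0,"fingers":-0.3},{"linear":[0,0.106,-0.001],"roll":0,"fingers":-0.3},{"linear":[0,0.106,-0.001],"roll":0,"fingers":-0.3},{"linear":[0,0.106,-0.001],"roll":0,"fingers":-0.3},{"linear":[0,0.106,-0.001],"roll":0,"fingers":-0.3}], "force": 60}}

```text
t: 10.43
position: [0.4198, -0.3173, 0.0064]
eef_rot: [-1.569, -0.0, -2.353]
contact_force: [0.7, -0.0, -0.2]
width: 0.445
```

```bash
python3 - <<'E'
from h import *
s=st();c=cam("wrist")
im=viewer.read_camera("wrist")[:,:,::-1];cv2.imwrite("pics/w12.png",im)
E
```

```text
t 10.43 pos [ 0.4198 -0.3173  0.0064] rot [-1.569 -0.    -2.353] F [ 0.69 -0.03 -0.22] w 0.445
```

View pics/w12.png

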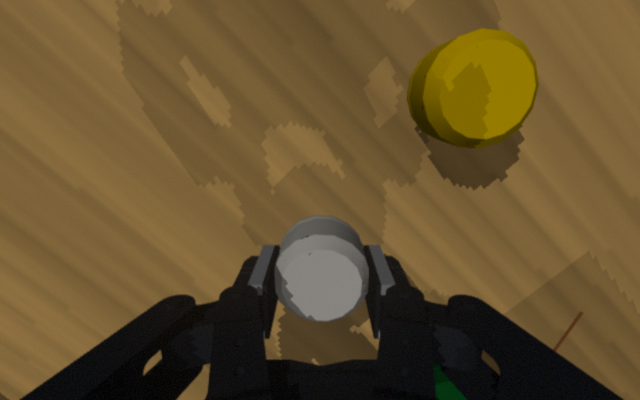

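>>> {"op": "move_arm", "data": {"series": [{"linear":[0,0,0],"roll":0,"fingers":-0.3},{"linear":[0,0,0],"roll":0,"fingers":-0.3},{"linear":[0,-0.05,0],"roll":0,"fingers":-0.3},{"linear":[0,-0.15,0],"roll":0,"fingers":-0.3},{"linear":[0,-0.25,0],"roll":0,"fingers":-0.3},{"linear":[0,-0.35,0],"roll":0,"fingers":-0.3},{"linear":[0,-0.45,0],"roll":0,"fingers":-0.3},{"linear":[0,-0.55,0],"roll":0,"fingers":-0.3}]}}

```text
t: 11.15
position: [0.4191, -0.3166, 0.2279]
eef_rot: [-1.571, 0.0, -2.353]
contact_force: [0.7, -0.8, -0.9]
width: 0.445
```

```bash
python3 - <<'E'
from h import *
viewer.read_camera("wrist")
s=st();c=cam("wrist")
im=viewer.read_camera("wrist")[:,:,::-1];st()
a=im[200:360,240:400]
sc=viewer.read_camera("scene")[:,:,::-1];u=proj("scene",s["position"])[0].astype(int);print(u)
cv2.imwrite("pics/w13.png",np.hstack([cv2.resize(a,(400,400)),cv2.resize(sc[u[1]-40:u[1]+40,u[0]-40:u[0]+40],(400,400),interpolation=2)]))
Rm=R.from_euler('xyz',s["eef_rot"]).as_matrix()
# expected cap top centre if cap bottom 6mm below tcp
for dz in(.021,.024,.027):print(dz,proj("w",s["position"]+[0,0,dz],c))
print(rows([.5052,-.0187,.235]).round(4))
E
```

```text
t 11.20 pos [ 0.421  -0.3187  0.2358] rot [-1.557e+00 -1.000e-03 -2.352e+00] F [ 0.96 -1.23  7.97] w 0.441
t 11.25 pos [ 0.4209 -0.3186  0.2321] rot [-1.559e+00 -1.000e-03 -2.353e+00] F [-0.07 -0.8  -1.07] w 0.437
[200 236]
0.021 [[321.31471194 284.41653614]]
0.024 [[321.423428   288.41145388]]
0.027 [[321.53693083 292.58226791]]
[-0.6803 -0.019  -0.3756]
```

View pics/w13.png

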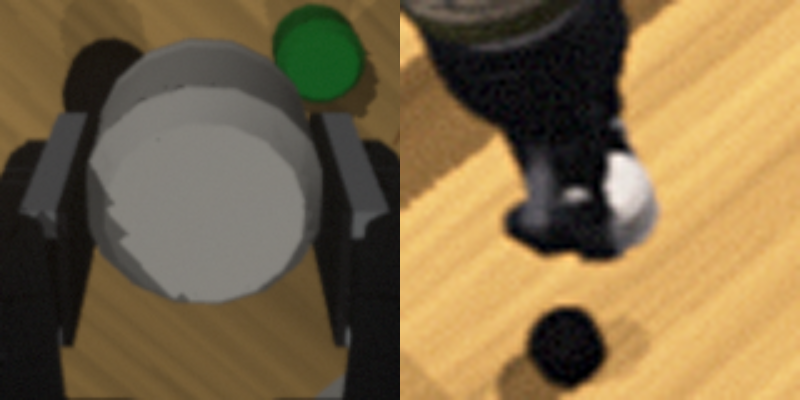

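The cap is held level between the pads, its top centre at about wrist (322,284) where the pose predicts (321,285). I carry it over the stud.

>>> {"op": "move_arm", "data": {"series": [{"linear":[-0.68,-0.02,-0.375],"roll":0,"fingers":-0.3},{"linear":[-0.68,-0.02,-0.375],"roll":0,"fingers":-0.3},{"linear":[-0.68,-0.02,-0.375],"roll":0,"fingers":-0.3},{"linear":[-0.68,-0.02,-0.375],"roll":0,"fingers":-0.3},{"linear":[-0.68,-0.02,-0.375],"roll":0,"fingers":-0.3},{"linear":[-0.68,-0.02,-0.375],"roll":0,"fingers":-0.3},{"linear":[-0.68,-0.02,-0.375],"roll":0,"fingers":-0.3},{"linear":[-0.68,-0.02,-0.375],"roll":0,"fingers":-0.3}]}}

```text
t: 11.97
position: [0.5045, -0.0143, 0.2323]
eef_rot: [-1.574, -0.001, -2.35]
contact_force: [-0.1, -0.2, -1.3]
width: 0.443
```

```bash
python3 - <<'E'
from h import *
for k in range(4): viewer.read_camera("wrist")
s=st();c=cam("wrist")
im=viewer.read_camera("wrist")[:,:,::-1];st()
tp=viewer.read_camera("top")[:,:,::-1];u=proj("top",[.505,-.02,.2])[0].astype(int)
sc=viewer.read_camera("scene")[:,:,::-1];v=proj("scene",[.505,-.02,.2])[0].astype(int);print(u,v)
cv2.imwrite("pics/w14.png",im);f=lambda i,u:cv2.resize(i[u[1]-40:u[1]+40,u[0]-40:u[0]+40],(400,400),interpolation=2)
cv2.imwrite("pics/s14.png",np.hstack([f(sc,v),f(tp,u)]))
print(rows([.5052,-.0187,.203]).round(4))
E
```

```text
t 12.17 pos [ 0.5043 -0.0181  0.2324] rot [-1.573e+00 -2.000e-03 -2.352e+00] F [-0.79 -0.38 -0.34] w 0.443
t 12.22 pos [ 0.5043 -0.0188  0.2326] rot [-1.572e+00 -1.000e-03 -2.353e+00] F [-0.23 -1.12 -0.23] w 0.444
[305 202] [315 187]
[-0.0027  0.0754  0.0002]
```

View pics/w14.png

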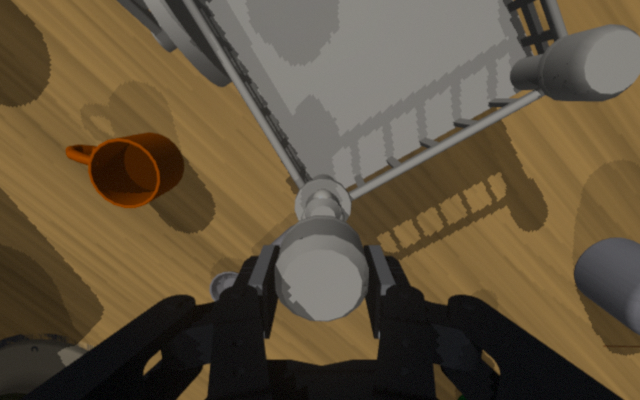

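View pics/s14.png

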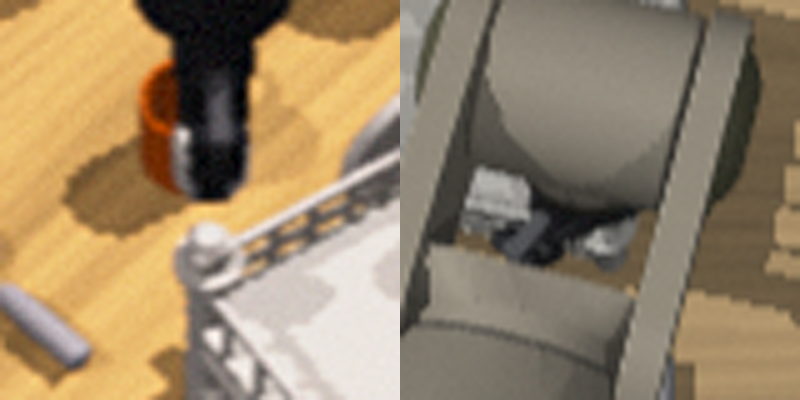

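```bash
python3 - <<'E'
from h import *
s=st();c=cam("wrist")
im=cv2.imread("pics/w14.png")
o=cv2.resize(im[150:250,270:370],(600,600),interpolation=2)
a=np.linspace(0,2*np.pi,60)
for xy,col in (((.5052,-.0187),(0,0,255)),):
    for z,r in((.15,.02),(.172,.008)):
        p=(proj("w",np.c_[xy[0]+r*np.cos(a),xy[1]+r*np.sin(a),0*a+z],c)-[270,150]+.5)*6
        cv2.polylines(o,[p.astype(int)],True,col,1)
cv2.imwrite("pics/w15.png",o)
E
```

```text
t 12.32 pos [ 0.5044 -0.0194  0.2331] rot [-1.572e+00 -1.000e-03 -2.354e+00] F [-0.16  0.27  0.05] w 0.444
```

View pics/w15.png

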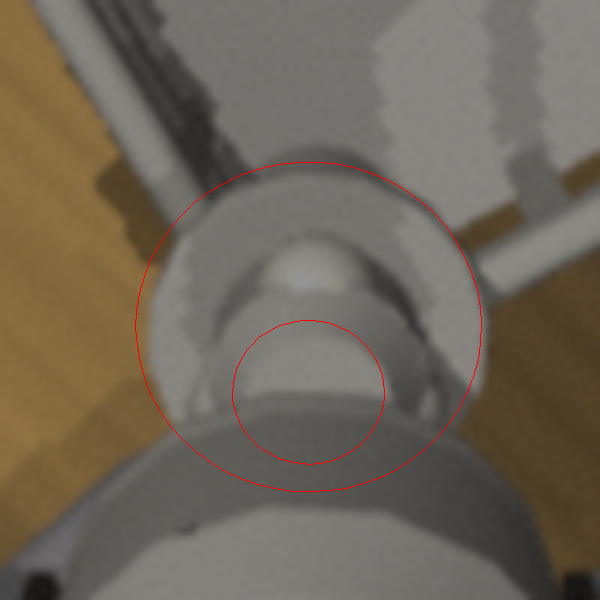

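With the pose lag allowed for, the predicted outline fits the shoulder to about 1 mm. I lower the cap to just above the beads.

```bash
python3 - <<'E'
from h import *
for k in range(3): viewer.read_camera("wrist")
st();print(rows([.5052,-.0187,.176]).round(4))
E
```

```text
t 12.47 pos [ 0.5046 -0.0192  0.2336] rot [-1.571 -0.    -2.354] F [ 1.04  0.2  -0.75] w 0.443
[-0.002   0.1439  0.0002]
```

>>> {"op": "move_arm", "data": {"series": [{"linear":[-0.002,0.04,0],"roll":0,"fingers":-0.3},{"linear":[-0.002,0.07,0],"roll":0,"fingers":-0.3},{"linear":[-0.002,0.1,0],"roll":0,"fingers":-0.3},{"linear":[-0.002,0.12,0],"roll":0,"fingers":-0.3},{"linear":[-0.002,0.135,0],"roll":0,"fingers":-0.3},{"linear":[-0.002,0.144,0],"roll":0,"fingers":-0.3},{"linear":[-0.002,0.144,0],"roll":0,"fingers":-0.3},{"linear":[-0.002,0.144,0],"roll":0,"fingers":-0.3}]}}

```text
t: 13.13
position: [0.5055, -0.0179, 0.1764]
eef_rot: [-1.57, 0.0, -2.353]
contact_force: [0.2, 0.9, 0.2]
width: 0.442
```

```bash
python3 - <<'E'
from h import *
viewer.read_camera("wrist")
s=st();c=cam("wrist")
im=viewer.read_camera("wrist")[:,:,::-1];st()
sc=viewer.read_camera("scene")[:,:,::-1];v=proj("scene",[.505,-.02,.18])[0].astype(int)
cv2.imwrite("pics/w16.png",np.hstack([cv2.resize(im[180:340,240:400],(400,400)),cv2.resize(sc[v[1]-30:v[1]+30,v[0]-30:v[0]+30],(400,400),interpolation=2)]))
E
```

```text
t 13.18 pos [ 0.5055 -0.0179  0.1766] rot [-1.57   0.    -2.353] F [ 0.17 -0.25 -0.01] w 0.446
t 13.23 pos [ 0.5056 -0.0179  0.1767] rot [-1.570e+00  1.000e-03 -2.353e+00] F [ 0.27  0.52 -1.17] w 0.443
```

View pics/w16.png

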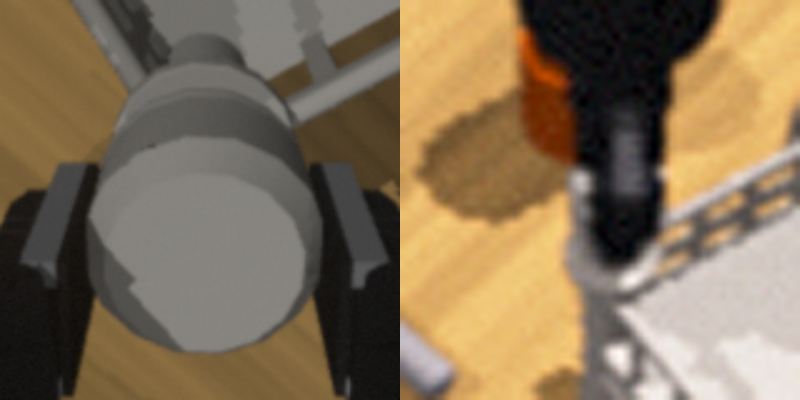

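The cap is above the stud and concentric with the shoulder, columns 205 and 203 in the crop, with no side force. I press in short steps.

>>> {"op": "move_arm", "data": {"series": [{"linear":[0.001,0.007,0.001],"roll":0,"fingers":-0.3},{"linear":[0.001,0.014,0.001],"roll":0,"fingers":-0.3},{"linear":[0.001,0.02,0.001],"roll":0,"fingers":-0.3},{"linear":[0.001,0.02,0.001],"roll":0,"fingers":-0.3}]}}

```text
t: 13.62
position: [0.5053, -0.0191, 0.1685]
eef_rot: [-1.569, -0.001, -2.353]
contact_force: [-2.8, -2.6, 3.2]
width: 0.442
```

>>> {"op": "move_arm", "data": {"series": [{"linear":[0.002,0.006,0],"roll":0,"fingers":-0.3},{"linear":[0.002,0.01,0],"roll":0,"fingers":-0.3},{"linear":[0.002,0.01,0],"roll":0,"fingers":-0.3}]}}

```text
t: 13.87
position: [0.5048, -0.0193, 0.164]
eef_rot: [-1.57, -0.0, -2.353]
contact_force: [1.8, -2.0, -1.4]
width: 0.444
```

>>> {"op": "move_arm", "data": {"series": [{"linear":[0,0.006,0],"roll":0,"fingers":-0.3},{"linear":[0,0.012,0],"roll":0,"fingers":-0.3},{"linear":[0,0.012,0],"roll":0,"fingers":-0.3}]}}

```text
t: 14.12
position: [0.5041, -0.0188, 0.1581]
eef_rot: [-1.573, -0.001, -2.353]
contact_force: [0.1, -2.9, -7.5]
width: 0.442
```

```bash
python3 - <<'E'
from h import *
viewer.read_camera("wrist")
s=st();c=cam("wrist")
im=viewer.read_camera("wrist")[:,:,::-1];st()
sc=viewer.read_camera("scene")[:,:,::-1];v=proj("scene",[.505,-.02,.18])[0].astype(int)
cv2.imwrite("pics/w17.png",np.hstack([cv2.resize(im[180:340,240:400],(400,400)),cv2.resize(sc[v[1]-30:v[1]+30,v[0]-30:v[0]+30],(400,400),interpolation=2)]))
E
```

```text
t 14.17 pos [ 0.5041 -0.0189  0.1581] rot [-1.573e+00 -2.000e-03 -2.353e+00] F [-0.51 -1.74 -9.04] w 0.444
t 14.22 pos [ 0.504  -0.0189  0.1582] rot [-1.573e+00 -2.000e-03 -2.353e+00] F [ -0.18  -3.08 -10.04] w 0.441
```

View pics/w17.png

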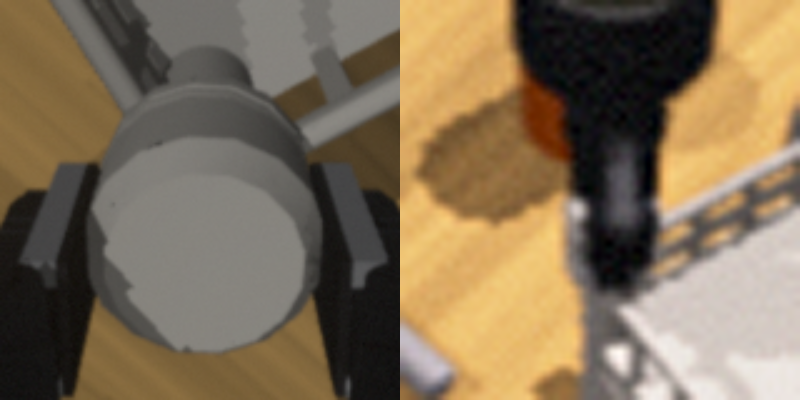

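The force has turned to a downward pull of 8 to 10 N: the cap has clicked past the beads and is being drawn down. The cap has not shifted in the grip. I press on to the shoulder.

>>> {"op": "move_arm", "data": {"series": [{"linear":[0,0.004,0],"roll":0,"fingers":-0.3},{"linear":[0,0.008,0],"roll":0,"fingers":-0.3},{"linear":[0,0.012,0],"roll":0,"fingers":-0.3},{"linear":[0,0.012,0],"roll":0,"fingers":-0.3}]}}

```text
t: 14.6
position: [0.5052, -0.0187, 0.156]
eef_rot: [-1.569, 0.002, -2.353]
contact_force: [-3.2, 0.5, 8.5]
width: 0.442
```

>>> {"op": "move_arm", "data": {"series": [{"linear":[0,0.003,0],"roll":0,"fingers":-0.3},{"linear":[0,0.005,0],"roll":0,"fingers":-0.3},{"linear":[0,0.005,0],"roll":0,"fingers":-0.3},{"linear":[0,0.005,0],"roll":0,"fingers":-0.3}]}}

```text
t: 14.93
position: [0.5052, -0.0188, 0.1559]
eef_rot: [-1.567, 0.002, -2.352]
contact_force: [-9.9, 1.6, 26.3]
width: 0.44
```

```bash
python3 - <<'E'
from h import *
for k in range(3): viewer.read_camera("wrist"); st()
c=cam("wrist")
im=viewer.read_camera("wrist")[:,:,::-1]
sc=viewer.read_camera("scene")[:,:,::-1];v=proj("scene",[.505,-.02,.18])[0].astype(int)
cv2.imwrite("pics/w18.png",np.hstack([cv2.resize(im[180:340,240:400],(400,400)),cv2.resize(sc[v[1]-30:v[1]+30,v[0]-30:v[0]+30],(400,400),interpolation=2)]))
cv2.imwrite("pics/w18f.png",im);cv2.imwrite("pics/s18.png",sc)
E
```

```text
t 14.98 pos [ 0.5052 -0.0187  0.1559] rot [-1.567e+00  2.000e-03 -2.352e+00] F [-10.39   1.69  26.18] w 0.443
t 15.03 pos [ 0.5052 -0.0187  0.1559] rot [-1.567e+00  2.000e-03 -2.352e+00] F [-9.65  1.45 26.43] w 0.445
t 15.08 pos [ 0.5052 -0.0188  0.1559] rot [-1.567e+00  2.000e-03 -2.352e+00] F [-10.13   1.37  26.54] w 0.446
```

View pics/w18.png

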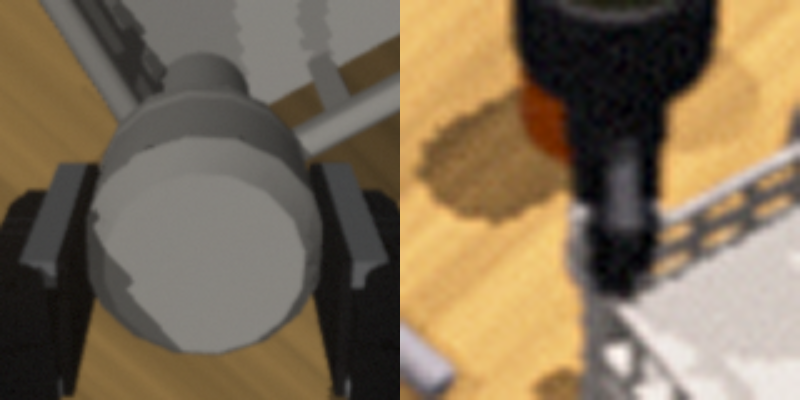

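View pics/s18.png

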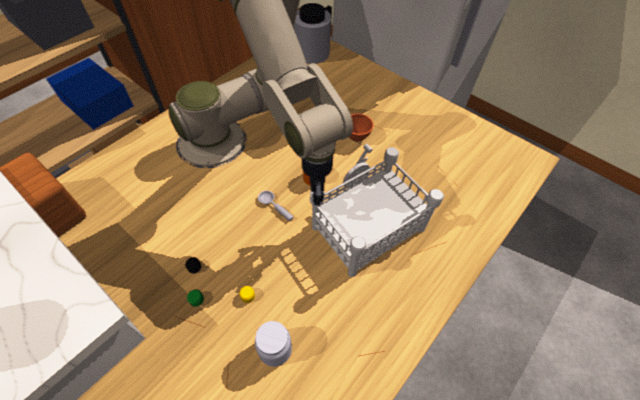

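View pics/w18f.png

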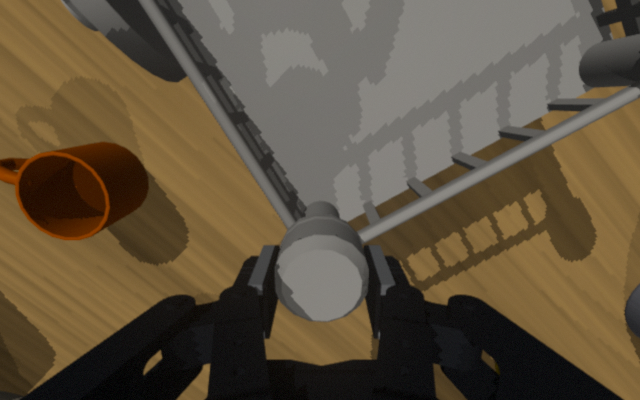

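>>> {"op": "move_arm", "data": {"series": [{"linear":[0.0015,0,-0.0015],"roll":0,"fingers":-0.3},{"linear":[0.0015,0,-0.0015],"roll":0,"fingers":-0.3},{"linear":[0.0015,0,-0.0015],"roll":0,"fingers":-0.3}]}}

```text
t: 15.43
position: [0.5052, -0.0188, 0.1559]
eef_rot: [-1.566, 0.004, -2.353]
contact_force: [-5.9, 2.4, 24.1]
width: 0.442
```

```bash
python3 - <<'E'
from h import *
for k in range(2): sc=viewer.read_camera("scene")[:,:,::-1]; st()
g=viewer.spot_point("scene","lock_grip");print([(np.round(d["position"],4),round(d["confidence"],2)) for d in g])
print(proj("scene",pb(.55)),proj("scene",pb(.385)),proj("scene",pb(.715)))
o=cv2.resize(sc[130:190,330:400],(700,600),interpolation=2)
for t,cl in((.55,(0,255,0)),(.385,(0,0,255)),(.715,(0,0,255))):
    p=(proj("scene",pb(t))[0]-[330,130]+.5)*10;cv2.circle(o,tuple(p.astype(int)),4,cl,-1)
cv2.imwrite("pics/s19.png",o)
E
```

```text
t 15.48 pos [ 0.5052 -0.0188  0.1559] rot [-1.566  0.004 -2.353] F [-5.24  2.21 24.03] w 0.439
t 15.53 pos [ 0.5052 -0.0187  0.1559] rot [-1.566  0.004 -2.352] F [-5.53  1.6  23.68] w 0.442
[(array([0.5213, 0.181 , 0.2   ]), 0.53)]
[[367.30142145 147.76901358]] [[364.06548059 148.10672877]] [[370.06127113 148.09164185]]
```

View pics/s19.png

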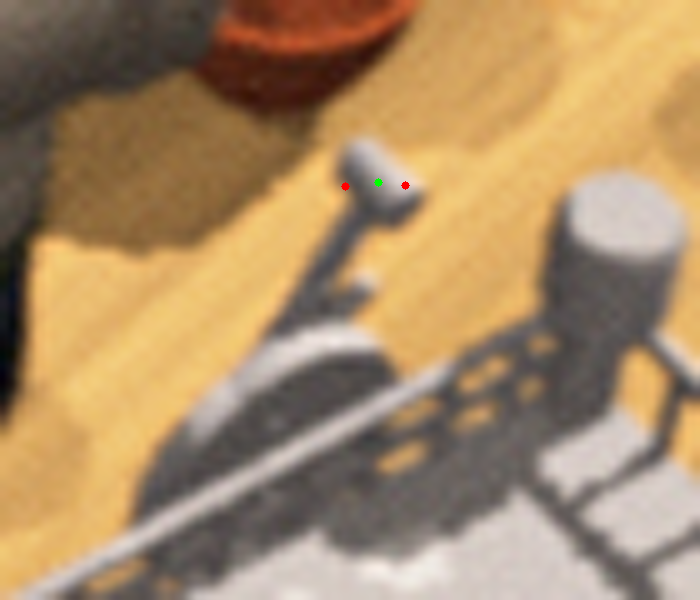

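The lever's barrel, at about crop (380,180), matches the 0.55 mark. The cap is seated with a steady push of 24 N, so I hand in.

```bash
python3 - <<'E'
from h import *
print(manip.hand_in());st()
E
```

```text
the job is handed in; nothing more can be done
None
the job is handed in; nothing more can be done
```

The lever is in its marked notch and the white cap is pressed home on the bare stud. I handed the job in at about 15.5 s, with the fingers still gripping the cap and pushing down at about 24 N.

- **Lever:** I pinched the barrel end to end, swung it over the first ridge and let go. Afterwards the wrist picture read about 0.54 rad, and the last scene picture matches the 0.55 mark. The trained network's position estimate just after release gave about 0.51 rad, still between the ridges.
- **Cap:** Pressing built up to a reading of about 3 N. The force then turned to a downward pull of 8 to 10 N as the cap snapped past the beads. I did not see the 7 to 13 N peak itself, as force is only reported at the end of a move.
- **Seating:** The tool stopped at 155.9 mm, which puts the cap's underside at about 149.5 mm against the 150 mm shoulder. The tool was within about 0.005 rad of vertical, and the shoulder was fully hidden under the cap.
- **Sideways force:** About 6 N of sideways push remained on the cap at the end, down from 10 N.
- **Other things:** In a scene picture taken just before hand-in, the black, green and yellow caps, the tin, the bowl and the teaspoon looked unmoved. The arm hid most of the measuring cup there, but it was upright in the last wrist picture.

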